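# Peg a washed filter bowl and roll it into the dryer

## Robot

A 7-joint arm with a two-finger parallel gripper is mounted at the origin on the work surface. World frame = base frame: x ahead of the robot, y to its left, z up, the work surface at z = 0. Lengths are in m, angles in rad, forces in N, time in s.
With the tool pointing down it reaches from about 0.425 to 0.875 m from the base axis. Payload 4.7 kg.
Tool frame: the origin (TCP) lies between the finger pads; the fingertips stand 11 mm ahead of it and the grasp point (between the pads) lies 8 mm behind it; z points along the fingers, y is the line along which they close (so a half turn about z gives the same grasp; the last joint's range is limited). The gripper opens to 87 mm and grips with 3 to 60 N. Pads are 19 mm wide; open, the fingers measure 117 mm over their backs; the gripper's body (75 mm by 190 mm) begins 51 mm behind the grasp point.
Start: joints at [-1.21, 0.321, -0.07, 1.45, 0.023, 1.371, -0.057], TCP at [0.221, 0.611, 0.234] pointing down, gripper open.
Joint ranges: [-2.86, 2.86], [-0.3, 2.09], [-1.38, 1.24], [0.06, 2.45], [-1.56, 4.7], [0.09, 2.05], [-2.69, 2.69]. Speed limits (rad/s): [2.57, 2.57, 3.14, 3.14, 3.14, 3.14, 3.14].

## Interface

Orientations are given as a rotation vector (axis times angle).
In Python, from bench import ctrl gives the robot as it stands. The module is installed in compiled form; this text tells all that it offers.
- The arm moves only by the shell command python3 -m inch 'ROWS' [FORCE]. ROWS is JSON, a list of rows, each an object with "slide": the shift along the tool's x, y, z scaled (see below), a list of three; "angular": the turn, a rotation vector about the tool's x, y, z scaled (see below), a list of three; "claw": the opening, from -1 (shut) to 1 (fully open). In form: [{"slide": [tx, ty, tz], "angular": [rx, ry, rz], "claw": claw}, ...]. A call has 1 to 10 rows; each row is the pose to reach, as a shift and turn from the pose commanded when the call began, along the tool's axes at that moment; what a row does not reach only later rows make up. The controller multiplies each number of a shift by 0.25 m and each number of a turn by 30 degrees. A row lasts 1/10 s, in which the tool goes at most 50 mm and 8.59 degrees, less where a joint would pass 70% of its speed; a pose out of reach is approached as far as the arm can. A call with a number of a shift or a turn outside -1 to 1 is refused whole. A call with a gripper value outside its range is refused whole. The fingers move at their own pace and stop on an object; FORCE is the grip in N (left out, the last holds). Time passes only in rows, so rows that repeat a pose let the fingers close. It gives the time, the measured TCP pose, the force, the opening and the grip force at its end, in the units of the state.
- ctrl.get_state(): the state, without advancing time (a new reading comes with each control period).
- ctrl.get_image(name): name is "scene" or "top" or "wrist"; returns a dict with "color" (384x512x3 uint8, red, green, blue), "depth" (384x512 float32, m along the optical axis (not along the pixel's ray), 0 where there is no reading), "camera_matrix" (3x3 intrinsics, pixels), "dist_coeffs" ([k1, k2, p1, p2, k3] as OpenCV has them; the pictures are not rectified), "extrinsics" (4x4, takes a point from camera to world coordinates); the wrist camera has in their place "tool_from_camera" (4x4, takes a point from camera to tool coordinates, whose origin is the TCP and whose axes are the flange's). Camera axes: x right, y up, looking along -z (the intrinsics and any distortion apply to the point x, -y, -z); pixel columns grow to the right and rows downward; lengths in m; the calibration is good to about 2 mm. A picture is of the moment at which its call begins: read the wrist's pose just before it.
- ctrl.close_job(): hands the job in; it is judged then, once.
Trained networks look in the newest picture that a camera, given by its name, has taken for a name from the list of things; names that differ only in an ending like _2 or _b are one class to them, and where a whole thing is asked for, a point or a joint stands for the part that bears it (a point fixed in the world has none). Each returns a list of dicts, best first, with "confidence" (0 to 1); they miss things now and then, are a little off and sometimes report something else, mostly with a low value. They report only what shows in the picture. A call takes as long as a camera call. They do not tell look-alikes from the thing itself.
- ctrl.find_in(query, camera): "bbox" ([centre column, centre row, width, height] in pixels, round what is visible of it).
- ctrl.outline_of(query, camera): "mask" (384x512 bool, what is visible of it) and "bbox" ([centre column, centre row, width, height] in pixels, round what is visible of it).
The state is a dict: "time": time; "joint_positions": joint angles; "qd": joint speeds; "joint_torque": joint torques, N m; "position": TCP position; "tool_rot": TCP orientation; "ft_force": force on the tool from outside, world axes, zero at the start; "torque": the same for the moment, N m; "grip_width": opening from 0.0 (shut) to 1.0 (fully open); "grip_force": force on a finger pad.
Only numpy, scipy, OpenCV 4.12 (cv2) and the standard library are available. Lean on these libraries where they do the work, as an engineer would, in place of code of your own. Each camera call takes 0.05 s, during which the arm holds its last target. There are 200 camera calls.

## Task

Take the washed filter bowl from its cradle, turn it mouth down and lower it (do not drop it) over the white drying peg of the tray until its rim rests on the grey collar, and let go. Then push the tray along the rollers fully home against the dryer at the end of the track, with the bowl still on its peg, and leave the other parts on the bench where they are.

Things in the scene. Friction and masses are not known exactly. Their poses are not given: they have to be found in the camera images.
- bowl: Filter bowl: aluminium cup, 48 mm outside diameter, 90 mm long, 4 mm wall (40 mm bore, 84 mm deep), red band near its open mouth, brass plug (18 mm wide, 7 mm long) on the closed end; about 0.2 kg. Origin: centre of the closed end's face; z runs along the bowl out of the mouth. It starts lying level in the cradle, axis 62 mm above the bench, mouth to the robot's right; at the end z points down.
- bowl_mouth (a point): Centre of the bowl's open mouth, at the rim (90 mm from the closed end). Axes as the bowl.
- bowl_mid (a point): Point on the bowl's axis halfway along it (45 mm from either end): the place to grip across its diameter.
- cradle: Black V cradle fixed on the bench: base plate 110 x 90 x 8 mm and two V supports (12 mm thick, 30 mm either side of the middle, 50 mm wide, tops 49 mm above the bench); the bowl lies in them along the cradle's x axis, its sides free above and between them. Origin: middle of the underside.
- tray: Blue drying tray, 150 mm (x) by 160 mm (y), loose on the rollers: floor 6 mm thick, rims 16 mm high on three sides and a yellow push plate 38 mm high across its rear (-y) edge; about 0.6 kg. In it stands a white peg. Origin: middle of the underside; y points along the track to the dryer, z up.
- peg_seat (a point): Where the peg meets the grey collar: centre of the collar's top face, 16 mm above the tray's underside and 10 mm in front (+y) of the tray's middle. Collar 62 mm diameter. The white peg rises 65 mm above this point, 28 mm diameter, its top 12 mm tapering to 12 mm diameter. Axes as the tray.
- tray_front (a point): Middle of the tray's front (+y) face, 80 mm from its middle, 17 mm above its underside.
- push_plate (a point): Middle of the outer (-y) face of the yellow push plate, 24 mm above the tray's underside; the plate is 150 mm wide, 6 mm thick, its top 14 mm above this point.
- track: Roller track fixed on the bench, 188 mm wide (x): free steel rollers, 22 mm diameter, every 40 mm, tops 33 mm above the bench, between rails 44 mm high, 160 mm apart; at its +y end a green bay with cheeks 62 mm high and the dryer housing, 120 mm high. It runs from y = -0.25 m to the housing's face at y = 0.21 m. Origin: on the bench on the centre line; y along the track to the dryer.
- bay_stop (a point): Centre of the dryer housing's face that the tray's front face must touch when home, 50 mm above the bench. Axes as the track.
- stock_bin: Bystander: blue open parts bin, 150 x 100 x 70 mm, with hose fittings in it. Origin: middle of the underside.
- adapter: Bystander: brass adapter standing upright with a red cap, 32 mm diameter, 64 mm tall. Origin: middle of the underside.
- coupling: Bystander: steel coupling standing upright, 38 mm diameter, 60 mm tall. Origin: middle of the underside.
There are look-alikes about, which are no part of the job. There is more than one size of the tray; the one meant has the size given above.

How it is judged:
By the outcome, as a careful person would: the job done as asked, in the order asked, and still so for the second after the job is handed in, with the robot touching nothing.
It also fails if it takes over 61 s, if anything falls off the work surface, if the arm or the gripper's body presses on something with over 40 N, if the wrist force passes 120 N, or if a joint passes its speed limit or range.

## Working session

There is one attempt and no reset: what is moved stays moved. The work goes in short steps, Python scripts to look and compute and a shell command to move; the robot and the scene stay as the last step left them, time stands still between calls to the robot, and variables do not carry over. Pictures are saved under pics/ and viewed, at most 10 in all, crops included, and the job is handed in when it is done.

```bash
mkdir -p pics; ls
cat > h.py <<'E'
import numpy as np, cv2
from bench import ctrl
from scipy.spatial.transform import Rotation as R
def cam(name):
    s=ctrl.get_state(); im=ctrl.get_image(name)
    if 'extrinsics' in im: T=np.array(im['extrinsics'])
    else:
        W=np.eye(4);W[:3,:3]=R.from_rotvec(s['tool_rot']).as_matrix();W[:3,3]=s['position'];T=W@np.array(im['tool_from_camera'])
    im['T']=T;return im
def rays(im,uv):
    uv=np.asarray(uv,float).reshape(-1,1,2)
    p=cv2.undistortPoints(uv,np.array(im['camera_matrix']),np.array(im['dist_coeffs'])).reshape(-1,2)
    return np.c_[p[:,0],-p[:,1],-np.ones(len(p))]
def world(im,uv,d=None):
    uv=np.asarray(uv,float).reshape(-1,2)
    if d is None: d=im['depth'][uv[:,1].round().astype(int),uv[:,0].round().astype(int)]
    return (rays(im,uv)*np.asarray(d).reshape(-1,1))@im['T'][:3,:3].T+im['T'][:3,3]
def cloud(im,mask):
    v,u=np.nonzero(mask&(im['depth']>0)); return world(im,np.c_[u,v])
def save(im,n): cv2.imwrite('pics/'+n,im['color'][:,:,::-1])
E
cat > a.py <<'E'
from h import *
np.set_printoptions(precision=4,suppress=True)
for c in ['scene','top']:
    im=cam(c); save(im,c+'1.png'); print(c,im['T'][:3,3])
    for q in ['bowl','cradle','tray','peg_seat','track','stock_bin','adapter','coupling']:
        for r in ctrl.outline_of(q,c):
            P=cloud(im,r['mask']); 
            if len(P)>5: print(q,round(r['confidence'],2),np.round(r['bbox']),np.median(P,0),np.percentile(P,2,axis=0),np.percentile(P,98,axis=0))
s=ctrl.get_state();print(s)
E
python3 a.py
```

```text
pics
scene [ 0.9093 -0.6476  0.6163]
bowl 0.75 [173. 280.  54.  41.] [ 0.5606 -0.3752  0.0781] [ 0.5245 -0.4151  0.0428] [ 0.5881 -0.3271  0.0858]
tray 0.75 [342. 292.  79.  56.] [ 0.8174 -0.1789  0.0038] [ 0.7516 -0.2371  0.0004] [ 0.8779 -0.1101  0.0472]
tray 0.7 [279. 204.  86.  58.] [ 0.5984 -0.038   0.0411] [ 0.5173 -0.1108  0.035 ] [0.6638 0.0475 0.1032]
tray 0.64 [112. 233. 113.  96.] [ 0.3067 -0.3342  0.0078] [ 0.1782 -0.4413  0.004 ] [ 0.4209 -0.203   0.0953]
peg_seat 0.95 [276. 202.  86.  61.] [ 0.598  -0.0365  0.0409] [ 0.5153 -0.1108  0.0313] [0.6638 0.0495 0.1031]
peg_seat 0.82 [111. 233. 114.  97.] [ 0.3065 -0.3336  0.0078] [ 0.1758 -0.4411  0.0027] [ 0.4227 -0.2001  0.0955]
peg_seat 0.81 [340. 290.  74.  65.] [ 0.8166 -0.1791  0.0038] [ 0.7504 -0.2384 -0.0002] [ 0.878  -0.108   0.0467]
peg_seat 0.36 [210. 199.  14.  26.] [ 0.4434 -0.1165  0.0326] [ 0.4267 -0.1238  0.0014] [ 0.4523 -0.1006  0.0641]
track 0.96 [288. 190. 165. 163.] [0.6034 0.129  0.0326] [ 0.5012 -0.1976  0.0012] [0.6853 0.3078 0.1192]
stock_bin 0.77 [250. 142.  50.  42.] [0.3701 0.1722 0.0382] [ 0.279  
[... 1893 characters left out ...]
0.1086  0.0626] [ 0.4196 -0.1246  0.0003] [ 0.4506 -0.0949  0.0684]
coupling 0.61 [347. 134.  12.  16.] [ 0.7197 -0.3098  0.0486] [ 0.7053 -0.3292  0.0229] [ 0.7423 -0.2948  0.0642]
{'time': 0.9, 'joint_positions': array([-1.2099,  0.321 , -0.0701,  1.4505,  0.0226,  1.3708, -0.0569]), 'qd': array([ 0.0009,  0.0002,  0.0005,  0.0009, -0.0018, -0.0013, -0.0001]), 'joint_torque': array([  0.0001, -49.1096,  -0.4033, -31.2769,  -0.0638,   0.0337,
         0.    ]), 'position': array([0.221 , 0.6113, 0.2336]), 'tool_rot': array([0.542 , 3.0944, 0.0001]), 'ft_force': array([1.1131, 0.2921, 0.641 ]), 'torque': array([ 0.0017,  0.0229, -0.0245]), 'grip_force': 0.0, 'grip_width': 0.9952350700437098}
```

View pics/scene1.png

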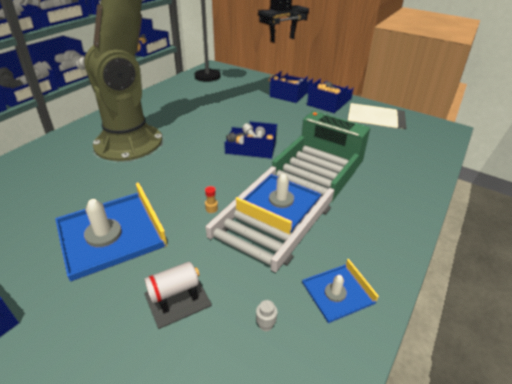

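View pics/top1.png

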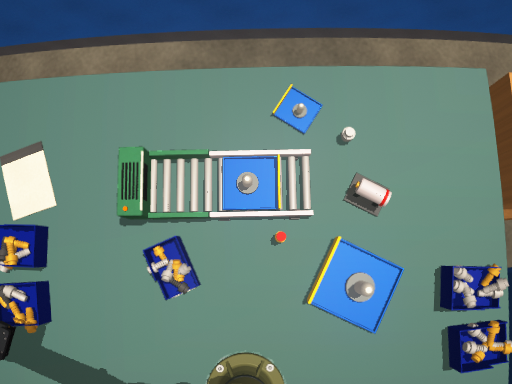

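```bash
cat > go.py <<'E'
# usage: go.py x y z yawdeg_of_tool_y [tilt: deg about tool y]  -> slide/angular in command units
import sys; from h import *
def rot(yaw,tilt=0): # tool y at yaw, z down, then turned about tool y
    c,s=np.cos(np.radians(yaw)),np.sin(np.radians(yaw))
    M=np.array([[-s,c,0],[c,s,0],[0,0,-1]]); return M@R.from_euler('y',tilt,degrees=True).as_matrix()
def plan(p,M,n=1):
    s=ctrl.get_state(); A=R.from_rotvec(s['tool_rot']).as_matrix()
    d=A.T@(np.array(p)-s['position'])/.25; w=R.from_matrix(A.T@M).as_rotvec(degrees=True)/30
    print('t',s['time'],'slide',d.round(3),'ang',w.round(3),'pos',s['position'].round(4),'q',s['joint_positions'].round(2),'F',np.round(s['ft_force'],1),'w',round(s['grip_width'],3),round(s['grip_force'],1))
if __name__=='__main__':
    a=[float(x) for x in sys.argv[1:]]; plan(a[:3],rot(a[3],a[4] if len(a)>4 else 0))
E
python3 go.py 0.52 -0.03 0.36 0; python3 -c "
from h import *
im=ctrl.get_image('wrist');print(np.round(im['tool_from_camera'],3),im['camera_matrix'],im['dist_coeffs'])"
```

```text
t 0.9 slide [-1.997 -2.006 -0.506] ang [0.    0.    2.338] pos [0.221  0.6113 0.2336] q [-1.21  0.32 -0.07  1.45  0.02  1.37 -0.06] F [1.1 0.3 0.6] w 0.995 0.0
[[-0.     0.961  0.275  0.076]
 [ 1.     0.    -0.001  0.001]
 [-0.001  0.275 -0.961 -0.151]
 [ 0.     0.     0.     1.   ]] [[323.29014283   0.         252.42002253]
 [  0.         323.29014283 190.4927461 ]
 [  0.           0.           1.        ]] [-0.0697458  0.         0.         0.         0.       ]
```

```bash
python3 -m inch '[{"slide":[-0.2,-0.2,-0.5],"angular":[0,0,0.25],"claw":1},{"slide":[-0.4,-0.4,-0.5],"angular":[0,0,0.5],"claw":1},{"slide":[-0.6,-0.6,-0.5],"angular":[0,0,0.75],"claw":1},{"slide":[-0.8,-0.8,-0.5],"angular":[0,0,1],"claw":1},{"slide":[-1,-1,-0.5],"angular":[0,0,1],"claw":1},{"slide":[-1,-1,-0.5],"angular":[0,0,1],"claw":1},{"slide":[-1,-1,-0.5],"angular":[0,0,1],"claw":1},{"slide":[-1,-1,-0.5],"angular":[0,0,1],"claw":1}]'; python3 go.py 0.52 -0.03 0.36 0
```

```text
time: 1.75
position: [0.3721, 0.2885, 0.3593]
tool_rot: [1.326, 2.847, 0.002]
ft_force: [1.4, 0.2, 0.7]
grip_width: 1.002
grip_force: 0.0
t 1.75 slide [-1.356 -0.367 -0.003] ang [ 2.000e-03 -1.000e-03  1.335e+00] pos [0.3721 0.2885 0.3593] q [-0.95 -0.1   0.21  1.67  0.02  1.57 -0.04] F [1.4 0.2 0.7] w 1.002 0.0
```

```bash
python3 -m inch '[{"slide":[-0.2,-0.07,0],"angular":[0,0,0.25],"claw":1},{"slide":[-0.4,-0.14,0],"angular":[0,0,0.5],"claw":1},{"slide":[-0.6,-0.21,0],"angular":[0,0,0.75],"claw":1},{"slide":[-0.8,-0.3,0],"angular":[0,0,1],"claw":1},{"slide":[-1,-0.37,0],"angular":[0,0,1],"claw":1},{"slide":[-1,-0.37,0],"angular":[0,0,1],"claw":1},{"slide":[-1,-0.37,0],"angular":[0,0,1],"claw":1},{"slide":[-1,-0.37,0],"angular":[0,0,1],"claw":1}]'; python3 go.py 0.52 0 0.36 0
```

```text
time: 2.55
position: [0.4613, 0.0412, 0.3586]
tool_rot: [-2.016, -2.409, -0.001]
ft_force: [0.0, 0.2, 0.3]
grip_width: 1.002
grip_force: 0.0
t 2.55 slide [-0.204  0.202 -0.006] ang [ 0.    -0.002  0.338] pos [0.4613 0.0412 0.3586] q [-0.7  -0.15  0.49  1.69  0.07  1.58 -0.03] F [0.  0.2 0.3] w 1.002 0.0
```

```bash
cat > b.py <<'E'
import sys; from h import *
np.set_printoptions(precision=4,suppress=True)
im=cam('wrist'); save(im,sys.argv[1]+'.png'); np.savez('pics/'+sys.argv[1],**im)
for q in sys.argv[2:]:
    for i,r in enumerate(ctrl.outline_of(q,'wrist')):
        np.save(f'pics/{sys.argv[1]}_{q}{i}.npy',r['mask']); P=cloud(im,r['mask'])
        print(q,i,round(r['confidence'],2),np.round(r['bbox']),np.median(P,0),np.percentile(P,2,axis=0),np.percentile(P,98,axis=0))
E
python3 b.py w1 tray peg_seat track bay_stop
```

```text
tray 0 0.77 [328. 205. 123. 100.] [ 0.5745 -0.0119  0.0397] [ 0.513  -0.103   0.0373] [0.6595 0.051  0.1063]
tray 1 0.67 [157. 292. 100.  78.] [ 0.3677 -0.2639  0.0153] [ 0.2603 -0.3208  0.0045] [ 0.4279 -0.177   0.0521]
tray 2 0.63 [361. 156. 235. 313.] [0.6019 0.1624 0.0332] [ 0.4937 -0.1858  0.0026] [0.6799 0.2601 0.1178]
peg_seat 0 0.91 [156. 291.  96.  78.] [ 0.3669 -0.264   0.0153] [ 0.2584 -0.32    0.0048] [ 0.4272 -0.1782  0.0516]
peg_seat 1 0.59 [328. 206. 119. 111.] [ 0.5746 -0.012   0.0397] [ 0.5131 -0.103   0.0374] [0.6594 0.0508 0.1054]
track 0 0.61 [361. 156. 229. 312.] [0.6015 0.164  0.0332] [ 0.4937 -0.1852  0.0067] [0.6795 0.2601 0.1185]
bay_stop 0 0.61 [362. 156. 234. 313.] [0.6014 0.1634 0.0332] [ 0.4937 -0.1857  0.0079] [0.6796 0.26   0.1177]
```

View pics/w1.png

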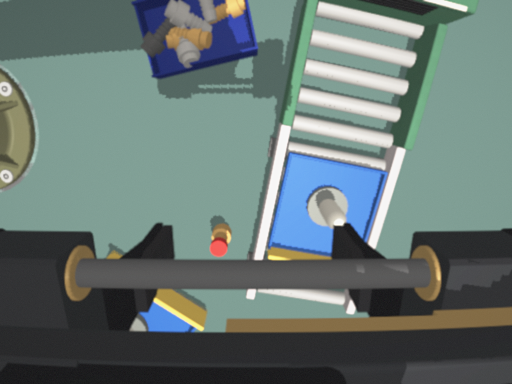

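```bash
cat > fit.py <<'E'
import sys; from h import *
from scipy.optimize import least_squares
np.set_printoptions(precision=4,suppress=True)
def fit(n):
    im=dict(np.load(f'pics/{n}.npz',allow_pickle=True)); m=np.ones((384,512),bool); m[:6]=0
    v,u=np.nonzero(m&(im['depth']>0)); P=world(im,np.c_[u,v]); C=im['color'][v,u].astype(int)
    near=(abs(P[:,0]-.585)<.11)&(abs(P[:,1]+.02)<.11); lo=(np.hypot(P[:,0]-.587,P[:,1]+.02)<.05)
    grey=C.max(1)-C.min(1)<40
    for a,b in [(.044,.054),(.06,.1),(.11,.12)]:
        Q=P[lo&grey&(P[:,2]>a)&(P[:,2]<b)]
        if len(Q)>20: print('grey',a,len(Q),Q.mean(0),Q.min(0),Q.max(0))
    Q=P[lo&grey&(P[:,2]>.06)&(P[:,2]<.098)][:,:2]
    if len(Q)>20:
        # visible side only: circle of known radius 14 mm
        f=least_squares(lambda c:np.hypot(*(Q-c).T)-.014,Q.mean(0)+.01*(Q.mean(0)-im['T'][:2,3])/np.hypot(*(Q.mean(0)-im['T'][:2,3])),loss='soft_l1',f_scale=.001);print('peg',f.x,np.abs(f.fun).mean())
    Q=P[lo&grey&(P[:,2]>.045)&(P[:,2]<.053)][:,:2]
    if len(Q)>50:
        (c,r)=cv2.minEnclosingCircle(Q.astype(np.float32));print('collar',c,r)
    bl=(C[:,2]>130)&(C[:,0]<80)&near&(P[:,2]>.033)&(P[:,2]<.06)
    if bl.sum()>50: print('blue rect',cv2.minAreaRect(P[bl][:,:2].astype(np.float32)))
    ye=(C[:,0]>180)&(C[:,2]<90)&(C[:,1]>120)&near
    if ye.sum()>10: print('yellow',P[ye].mean(0),P[ye].min(0),P[ye].max(0))
    ra=grey&(C.min(1)>140)&(abs(P[:,2]-.044)<.004)
    for side in (-1,1):
        Q=P[ra&(side*(P[:,0]-.587)>.075)&(abs(P[:,0]-.587)<.105)&(P[:,1]<.1)&(P[:,1]>-.25)]
        if len(Q)>30:
            k=np.polyfit(Q[:,1],Q[:,0],1);print('rail',side,len(Q),'x=%.4f+%.4f y'%(k[1],k[0]),Q.min(0),Q.max(0))
    ho=(P[:,2]>.07)&(P[:,2]<.112)&(abs(P[:,0]-.587)<.06)&(P[:,1]>.2)&(P[:,1]<.4)
    if ho.sum()>20:
        k=np.polyfit(P[ho][:,0],P[ho][:,1],1);print('house',ho.sum(),k,np.percentile(P[ho],[2,50,98],axis=0))
if __name__=='__main__':
    for n in sys.argv[1:]: fit(n)
E
python3 fit.py w1; python3 go.py 0.53 -0.02 0.36 0
```

```text
grey 0.044 779 [ 0.5817 -0.0128  0.0491] [ 0.5568 -0.0483  0.0441] [0.6173 0.0123 0.054 ]
grey 0.06 210 [ 0.5798 -0.0114  0.0802] [ 0.5736 -0.0277  0.0601] [ 0.595  -0.0046  0.0998]
grey 0.11 88 [ 0.5856 -0.0163  0.1129] [ 0.5787 -0.0242  0.1101] [ 0.5935 -0.01    0.1159]
peg [ 0.5881 -0.019 ] 0.00029648282400058054
collar (0.5870782136917114, -0.018025919795036316) 0.03066241182386875
blue rect ((0.5860588550567627, -0.02482178807258606), (0.15326444804668427, 0.14780524373054504), 89.31449890136719)
yellow [ 0.5289 -0.1022  0.0669] [ 0.5116 -0.1041  0.0648] [ 0.5455 -0.1013  0.0727]
rail -1 1368 x=0.5007+0.0051 y [ 0.493  -0.1986  0.0401] [0.5085 0.0897 0.0468]
rail 1 1019 x=0.6736+0.0089 y [ 0.6659 -0.2006  0.04  ] [0.6826 0.0886 0.0469]
house 346 [0.0165 0.2478] [[0.5961 0.257  0.0705]
 [0.6271 0.258  0.0885]
 [0.6465 0.2596 0.1105]]
t 2.8 slide [-0.293  0.226 -0.006] ang [-0.     0.     0.343] pos [0.4612 0.0419 0.3585] q [-0.7  -0.15  0.49  1.69  0.07  1.58 -0.03] F [0.4 0.1 0.2] w 1.002 0.0
```

```bash
python3 go.py 0.545 -0.375 0.36 -24; python3 -m inch '[{"slide":[-0.2,0.05,0],"angular":[0,0,0.25],"claw":1},{"slide":[-0.4,0.1,0],"angular":[0,0,0.5],"claw":1},{"slide":[-0.6,0.1,0],"angular":[0,0,0.75],"claw":1},{"slide":[-0.8,0.1,0],"angular":[0,0,1],"claw":1},{"slide":[-1,0.1,0],"angular":[0,0,1],"claw":1},{"slide":[-1,0.1,0],"angular":[0,0,1],"claw":1},{"slide":[-1,0.1,0],"angular":[0,0,1],"claw":1}]'; python3 go.py 0.545 -0.375 0.36 -24
```

```text
t 2.8 slide [-1.7    0.032 -0.006] ang [-0.     0.     1.143] pos [0.4612 0.0419 0.3585] q [-0.7  -0.15  0.49  1.69  0.07  1.58 -0.03] F [0.4 0.1 0.2] w 1.002 0.0
time: 3.5
position: [0.53, -0.2021, 0.3581]
tool_rot: [-2.573, -1.802, 0.002]
ft_force: [0.6, 0.7, -0.2]
grip_width: 1.001
grip_force: 0.0
t 3.5 slide [-0.629  0.293 -0.007] ang [-0.002  0.002  0.133] pos [ 0.53   -0.2021  0.3581] q [-0.4   0.13  0.81  1.48 -0.09  1.57  0.05] F [ 0.6  0.7 -0.2] w 1.001 0.0
```

```bash
python3 b.py w2 tray >/dev/null; python3 fit.py w2; python3 -m inch '[{"slide":[-0.2,0.1,0],"angular":[0,0,0.13],"claw":1},{"slide":[-0.4,0.2,0],"angular":[0,0,0.13],"claw":1},{"slide":[-0.63,0.29,0],"angular":[0,0,0.13],"claw":1},{"slide":[-0.63,0.29,0],"angular":[0,0,0.13],"claw":1},{"slide":[-0.63,0.29,0],"angular":[0,0,0.13],"claw":1},{"slide":[-0.63,0.29,0],"angular":[0,0,0.13],"claw":1}]'; python3 b.py w3 bowl cradle;python3 go.py 0.545 -0.375 0.36 -24
```

```text
grey 0.044 807 [ 0.5827 -0.032   0.0492] [ 0.5572 -0.0498  0.0447] [ 0.6163 -0.0065  0.0525]
grey 0.06 168 [ 0.5839 -0.0298  0.0802] [ 0.5733 -0.0331  0.06  ] [ 0.5996 -0.0166  0.1   ]
peg [ 0.5874 -0.0184] 0.00021832630341352564
collar (0.5870168805122375, -0.019749125465750694) 0.030209796503186226
blue rect ((0.5862908363342285, -0.04432152211666107), (0.11063962429761887, 0.14698059856891632), 89.28617858886719)
yellow [ 0.5452 -0.1075  0.0708] [ 0.5202 -0.1083  0.0686] [ 0.57   -0.1065  0.0732]
rail -1 1655 x=0.5011+0.0043 y [ 0.4928 -0.1999  0.0401] [0.5086 0.0199 0.0478]
rail 1 1227 x=0.6739+0.0021 y [ 0.6663 -0.2009  0.0402] [ 0.6819 -0.0438  0.0471]
time: 4.2
position: [0.5457, -0.372, 0.3582]
tool_rot: [-2.628, -1.719, -0.002]
ft_force: [0.9, 0.3, 0.4]
grip_width: 0.996
grip_force: 0.0
bowl 0 0.91 [257. 149.  38.  73.] [ 0.5511 -0.3633  0.0831] [ 0.5169 -0.4084  0.0672] [ 0.5828 -0.3218  0.0872]
cradle 0 0.61 [256. 140.  62.  77.] [ 0.5612 -0.3505  0.008 ] [ 0.4954 -0.4234  0.0002] [ 0.6086 -0.3011  0.0675]
cradle 1 0.38 [256. 150.  36.  73.] [ 0.551  -0.3645  0.0828] [ 0.5163 -0.4122  0.0085] [ 0.5831 -0.3222  0.0872]
t 4.35 slide [-0.016  0.002 -0.005] ang [ 0.001 -0.004  0.016] pos [ 0.5461 -0.3712  0.3588] q [-0.05  0.41  0.88  1.23 -0.32  1.64  0.36] F [ 0.3 -0.5 -0.9] w 1.001 0.0
```

View pics/w3.png

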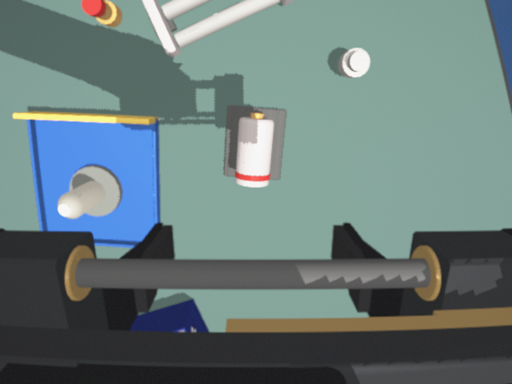

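```bash
cat > cyl.py <<'E'
import sys; from h import *
from scipy.optimize import least_squares
np.set_printoptions(precision=4,suppress=True)
def cyl(n,mf,x0):
    im=dict(np.load(f'pics/{n}.npz',allow_pickle=True)); m=cv2.erode(np.load(mf).astype(np.uint8),np.ones((3,3)))>0
    P=cloud(im,m);P=P[P[:,2]>.06]
    def res(p):
        d=np.array([np.cos(p[3])*np.cos(p[4]),np.sin(p[3])*np.cos(p[4]),np.sin(p[4])]);v=P-p[:3]
        return np.r_[np.linalg.norm(v-np.outer(v@d,d),axis=1)-.024,0.01*(p[:3]-x0[:3])@d]
    f=least_squares(res,x0,loss='soft_l1',f_scale=.001);p=f.x
    d=np.array([np.cos(p[3])*np.cos(p[4]),np.sin(p[3])*np.cos(p[4]),np.sin(p[4])])
    s=(P-p[:3])@d; r=np.linalg.norm(P-p[:3]-np.outer(s,d),axis=1)
    sb=np.sort(s[r>.018]);print('fit',p[:3],np.degrees(p[3:]),np.abs(f.fun).mean(),'span',sb[0],sb[3],sb[-4],sb[-1],'d',d,'mid',p[:3]+d*(sb[1]+sb[-2])/2)
cyl('w3','pics/w3_bowl0.npy',[.55,-.366,.062,np.radians(-114),0])
E
python3 cyl.py; python3 go.py 0.5505 -0.366 0.2 -24 -25;python3 go.py 0.5505 -0.366 0.2 -24 25
```

```text
fit [ 0.5503 -0.3661  0.0621] [-117.7907    0.6746] 0.0009647148111492303 span -0.044018944282268054 -0.043921637062635195 0.044518128269168275 0.04483615365435668 d [-0.4662 -0.8846  0.0118] mid [ 0.5501 -0.3665  0.0621]
t 4.35 slide [0.025 0.007 0.635] ang [ 0.004 -0.837  0.016] pos [ 0.5461 -0.3712  0.3588] q [-0.05  0.41  0.88  1.23 -0.32  1.64  0.36] F [ 0.3 -0.5 -0.9] w 1.001 0.0
t 4.35 slide [0.025 0.007 0.635] ang [-0.003  0.829  0.016] pos [ 0.5461 -0.3712  0.3588] q [-0.05  0.41  0.88  1.23 -0.32  1.64  0.36] F [ 0.3 -0.5 -0.9] w 1.001 0.0
```

```bash
python3 go.py 0.5505 -0.3658 0.19 -27.8 -25; python3 -m inch '[{"slide":[0.03,0.01,0.15],"angular":[0,-0.2,0.12],"claw":1},{"slide":[0.03,0.01,0.3],"angular":[0,-0.4,0.12],"claw":1},{"slide":[0.03,0.01,0.45],"angular":[0,-0.6,0.13],"claw":1},{"slide":[0.03,0.01,0.6],"angular":[0,-0.84,0.14],"claw":1},{"slide":[0.03,0.01,0.67],"angular":[0.04,-0.84,0.14],"claw":1},{"slide":[0.03,0.01,0.67],"angular":[0.04,-0.84,0.14],"claw":1},{"slide":[0.03,0.01,0.67],"angular":[0.04,-0.84,0.14],"claw":1}]'; python3 go.py 0.5505 -0.3658 0.0548 -27.8 -25
```

```text
t 4.35 slide [0.025 0.007 0.675] ang [ 0.032 -0.837  0.14 ] pos [ 0.5461 -0.3712  0.3588] q [-0.05  0.41  0.88  1.23 -0.32  1.64  0.36] F [ 0.3 -0.5 -0.9] w 1.001 0.0
time: 5.05
position: [0.5498, -0.3703, 0.1934]
tool_rot: [2.459, 1.472, -0.551]
ft_force: [-0.3, -0.4, 0.8]
grip_width: 1.001
grip_force: 0.0
t 5.05 slide [ 0.252 -0.005  0.494] ang [-0.009  0.006 -0.011] pos [ 0.5498 -0.3703  0.1934] q [-0.36  0.55  0.95  1.53  0.    1.26  0.02] F [-0.3 -0.4  0.8] w 1.001 0.0
```

```bash
python3 -m inch '[{"slide":[0.05,0,0.1],"angular":[0,0,0],"claw":1},{"slide":[0.1,0,0.2],"angular":[0,0,0],"claw":1},{"slide":[0.15,0,0.3],"angular":[0,0,0],"claw":1},{"slide":[0.2,0,0.4],"angular":[0,0,0],"claw":1},{"slide":[0.23,0,0.45],"angular":[0,0,0],"claw":1},{"slide":[0.25,0,0.494],"angular":[0,0,0],"claw":1},{"slide":[0.25,0,0.494],"angular":[0,0,0],"claw":1},{"slide":[0.25,0,0.494],"angular":[0,0,0],"claw":1}]'; python3 go.py 0.5505 -0.3658 0.0548 -27.8 -25
```

```text
time: 5.85
position: [0.552, -0.3655, 0.0543]
tool_rot: [2.458, 1.474, -0.551]
ft_force: [-0.4, 0.5, -0.8]
grip_width: 1.0
grip_force: 0.0
t 5.85 slide [-0.004 -0.005 -0.   ] ang [-0.009  0.007 -0.008] pos [ 0.552  -0.3655  0.0543] q [-0.32  0.69  0.87  1.64 -0.08  1.04 -0.02] F [-0.4  0.5 -0.8] w 1.0 0.0
```

```bash
python3 -m inch '[{"slide":[-0.004,-0.005,0],"angular":[0,0,0],"claw":-1},{"slide":[-0.004,-0.005,0],"angular":[0,0,0],"claw":-1},{"slide":[-0.004,-0.005,0],"angular":[0,0,0],"claw":-1},{"slide":[-0.004,-0.005,0],"angular":[0,0,0],"claw":-1},{"slide":[-0.004,-0.005,0],"angular":[0,0,0],"claw":-1},{"slide":[-0.004,-0.005,0],"angular":[0,0,0],"claw":-1},{"slide":[-0.004,-0.005,0],"angular":[0,0,0],"claw":-1},{"slide":[-0.004,-0.005,0],"angular":[0,0,0],"claw":-1}]' 30; python3 go.py 0.545 -0.37 0.2 -27.8 -25
```

```text
time: 6.65
position: [0.5509, -0.365, 0.0534]
tool_rot: [2.456, 1.476, -0.551]
ft_force: [3.2, -1.7, -0.1]
grip_width: 0.532
grip_force: 30.0
t 6.65 slide [-0.276 -0.013 -0.518] ang [-0.007  0.007 -0.005] pos [ 0.5509 -0.365   0.0534] q [-0.32  0.69  0.87  1.65 -0.08  1.04 -0.02] F [ 3.2 -1.7 -0.1] w 0.532 30.0
```

```bash
python3 -m inch '[{"slide":[-0.04,0,-0.07],"angular":[0,0,0],"claw":-1},{"slide":[-0.08,0,-0.15],"angular":[0,0,0],"claw":-1},{"slide":[-0.15,0,-0.3],"angular":[0,0,0],"claw":-1},{"slide":[-0.23,0,-0.45],"angular":[0,0,0],"claw":-1},{"slide":[-0.3,0,-0.6],"angular":[0,0,0],"claw":-1},{"slide":[-0.35,0,-0.68],"angular":[0,0,0],"claw":-1},{"slide":[-0.35,0,-0.68],"angular":[0,0,0],"claw":-1}]'
cat > fin.py <<'E'
from go import *
# final frame: tool z along horizontal heading (deg), dipped by 25; tool x up
def fin(head,dip=25):
    r=np.array([np.cos(np.radians(head)),np.sin(np.radians(head)),0]); up=np.array([0,0,1.])
    return np.c_[up,np.cross(r,up),r]@R.from_euler('y',-dip,degrees=True).as_matrix()
if __name__=='__main__':
    a=[float(x) for x in sys.argv[1:]]; plan(a[:3],fin(*a[3:]))
E
for h in 62 30 0 -20; do python3 fin.py 0.5 -0.25 0.3 $h; done
```

```text
time: 7.35
position: [0.5474, -0.3728, 0.2488]
tool_rot: [2.458, 1.471, -0.548]
ft_force: [0.1, -0.1, -2.3]
grip_width: 0.532
grip_force: 30.0
t 7.35 slide [ 0.223 -0.399 -0.332] ang [ 0.005  3.005 -0.007] pos [ 0.5474 -0.3728  0.2488] q [-0.37  0.5   0.98  1.47  0.03  1.35  0.05] F [ 0.1 -0.1 -2.3] w 0.532 30.0
t 7.35 slide [ 0.223 -0.399 -0.332] ang [-0.398  2.92   1.105] pos [ 0.5474 -0.3728  0.2488] q [-0.37  0.5   0.98  1.47  0.03  1.35  0.05] F [ 0.1 -0.1 -2.3] w 0.532 30.0
t 7.35 slide [ 0.223 -0.399 -0.332] ang [-0.771  2.683  2.133] pos [ 0.5474 -0.3728  0.2488] q [-0.37  0.5   0.98  1.47  0.03  1.35  0.05] F [ 0.1 -0.1 -2.3] w 0.532 30.0
t 7.35 slide [ 0.223 -0.399 -0.332] ang [-1.014  2.435  2.802] pos [ 0.5474 -0.3728  0.2488] q [-0.37  0.5   0.98  1.47  0.03  1.35  0.05] F [ 0.1 -0.1 -2.3] w 0.532 30.0
```

```bash
python3 -m inch '[{"slide":[0,0,-0.06],"angular":[0,0.25,0],"claw":-1},{"slide":[0,0,-0.12],"angular":[0,0.5,0],"claw":-1},{"slide":[0,0,-0.18],"angular":[0,0.75,0],"claw":-1},{"slide":[0,0,-0.24],"angular":[0,1,0],"claw":-1},{"slide":[0,0,-0.3],"angular":[0,1,0],"claw":-1},{"slide":[0,0,-0.3],"angular":[0,1,0],"claw":-1},{"slide":[0,0,-0.3],"angular":[0,1,0],"claw":-1}]'; for h in 62 75; do python3 fin.py 0.56 -0.25 0.3 $h; done
```

```text
time: 8.05
position: [0.5636, -0.3408, 0.3106]
tool_rot: [-2.649, -1.594, -0.104]
ft_force: [0.6, 0.5, -3.8]
grip_width: 0.531
grip_force: 30.0
t 8.05 slide [ 0.309 -0.182  0.069] ang [-0.013  2.009 -0.005] pos [ 0.5636 -0.3408  0.3106] q [-0.06  0.42  0.86  1.32 -0.39  1.57  0.28] F [ 0.6  0.5 -3.8] w 0.531 30.0
t 8.05 slide [ 0.309 -0.182  0.069] ang [ 0.247  1.999 -0.378] pos [ 0.5636 -0.3408  0.3106] q [-0.06  0.42  0.86  1.32 -0.39  1.57  0.28] F [ 0.6  0.5 -3.8] w 0.531 30.0
```

```bash
python3 -m inch '[{"slide":[0.1,-0.06,0.02],"angular":[0,0.25,0],"claw":-1},{"slide":[0.2,-0.12,0.04],"angular":[0,0.5,0],"claw":-1},{"slide":[0.3,-0.18,0.05],"angular":[0,0.75,0],"claw":-1},{"slide":[0.4,-0.2,0.06],"angular":[0,1,0],"claw":-1},{"slide":[0.4,-0.2,0.06],"angular":[0,1,0],"claw":-1},{"slide":[0.4,-0.2,0.06],"angular":[0,1,0],"claw":-1},{"slide":[0.4,-0.2,0.06],"angular":[0,1,0],"claw":-1}]'; for h in 62 45; do python3 fin.py 0.57 -0.15 0.28 $h; done
```

```text
time: 8.75
position: [0.5668, -0.2299, 0.3054]
tool_rot: [-2.346, -1.408, -0.727]
ft_force: [-1.0, 0.4, -2.9]
grip_width: 0.537
grip_force: 30.0
t 8.75 slide [ 0.179 -0.138  0.248] ang [-0.006  1.014 -0.006] pos [ 0.5668 -0.2299  0.3054] q [ 0.06  0.32  0.77  1.53 -0.78  1.62  0.4 ] F [-1.   0.4 -2.9] w 0.537 30.0
t 8.75 slide [ 0.179 -0.138  0.248] ang [-0.444  1.008  0.365] pos [ 0.5668 -0.2299  0.3054] q [ 0.06  0.32  0.77  1.53 -0.78  1.62  0.4 ] F [-1.   0.4 -2.9] w 0.537 30.0
```

```bash
python3 -m inch '[{"slide":[0.05,-0.03,0.06],"angular":[0,0.25,0],"claw":-1},{"slide":[0.1,-0.07,0.12],"angular":[0,0.5,0],"claw":-1},{"slide":[0.15,-0.1,0.18],"angular":[0,0.75,0],"claw":-1},{"slide":[0.18,-0.14,0.25],"angular":[0,1,0],"claw":-1},{"slide":[0.18,-0.14,0.25],"angular":[0,1.0,0],"claw":-1},{"slide":[0.18,-0.14,0.25],"angular":[0,1,0],"claw":-1},{"slide":[0.18,-0.14,0.25],"angular":[0,1,0],"claw":-1}]'; for h in 62 ; do python3 fin.py 0.5875 -0.0187 0.24 $h; done
cat > c.py <<'E'
import sys; from h import *
im=cam(sys.argv[1]); save(im,sys.argv[2]+'.png'); np.savez('pics/'+sys.argv[2],**im)
for i,r in enumerate(ctrl.outline_of('bowl',sys.argv[1])):
    P=cloud(im,r['mask']);np.save(f'pics/{sys.argv[2]}_b{i}.npy',r['mask']);print(i,r['confidence'],r['bbox'],np.median(P,0),np.percentile(P,[2,98],axis=0).round(3).tolist())
E
python3 c.py scene s2; python3 c.py top t2
```

```text
time: 9.45
position: [0.5705, -0.1506, 0.282]
tool_rot: [-1.948, -1.169, -1.231]
ft_force: [-0.4, 0.4, -2.1]
grip_width: 0.533
grip_force: 30.0
t 9.45 slide [ 0.062 -0.188  0.522] ang [ 0.001  0.014 -0.001] pos [ 0.5705 -0.1506  0.282 ] q [ 0.23  0.4   0.66  1.76 -1.22  1.74  0.67] F [-0.4  0.4 -2.1] w 0.533 30.0
0 0.77 [243.4, 133.5, 22.5, 53.8] [ 0.58552562 -0.16712759  0.30906757] [[0.397, -0.229, 0.002], [0.622, 0.107, 0.33]]
1 0.4 [178.5, 300.1, 68.2, 53.3] [ 0.55812659 -0.37065458  0.00700321] [[0.499, -0.425, -0.001], [0.608, -0.312, 0.045]]
0 0.93 [306.9, 173.6, 26.6, 23.1] [ 0.56202683 -0.15677884  0.32405495] [[0.542, -0.18, 0.25], [0.586, -0.135, 0.334]]
1 0.41 [360.6, 178.3, 22.1, 11.2] [ 0.59593082 -0.34816116  0.01018409] [[0.526, -0.378, 0.003], [0.611, -0.268, 0.381]]
```

View pics/s2.png

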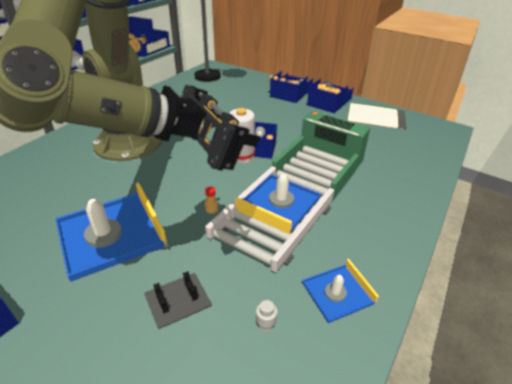

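```bash
cat > place.py <<'E'
import sys; from fin import *
np.set_printoptions(precision=4,suppress=True)
A0=R.from_rotvec([2.456,1.476,-.551]).as_matrix(); t0=np.array([.5509,-.365,.0534]); mid=np.array([.5502,-.3663,.0621]); d=np.array([-.4662,-.8846,.0]);d/=np.linalg.norm(d)
mt=A0.T@(mid-t0); dt=A0.T@d; mt[1]=0; dt[1]=0; dt/=np.linalg.norm(dt)
s=ctrl.get_state(); A=R.from_rotvec(s['tool_rot']).as_matrix(); 
b=A@dt; print('mid in tool',mt,'axis',dt,'now axis',b,'mouth',s['position']+A@(mt+.045*dt))
# corrected orientation: smallest turn bringing b to down
c=np.cross(b,[0,0,-1]); M=R.from_rotvec(c).as_matrix()@A
z=float(sys.argv[1]); goal=np.array([.5875,-.0187,z]); plan(goal-M@(mt+.045*dt),M)
E
python3 place.py 0.15
```

```text
mid in tool [-0.005   0.     -0.0072] axis [-0.9047  0.      0.4261] now axis [-0.0017 -0.0007 -1.    ] mouth [ 0.5658 -0.1578  0.2352]
t 9.65 slide [-0.081 -0.185  0.626] ang [-0.001  0.003 -0.002] pos [ 0.5699 -0.1501  0.2817] q [ 0.23  0.4   0.65  1.77 -1.22  1.74  0.67] F [-0.3 -0.4 -2.4] w 0.531 30.0
```

```bash
python3 -m inch '[{"slide":[-0.01,-0.03,0.1],"angular":[0,0,0],"claw":-1},{"slide":[-0.03,-0.06,0.2],"angular":[0,0,0],"claw":-1},{"slide":[-0.04,-0.09,0.3],"angular":[0,0,0],"claw":-1},{"slide":[-0.05,-0.12,0.4],"angular":[0,0,0],"claw":-1},{"slide":[-0.065,-0.15,0.5],"angular":[0,0,0],"claw":-1},{"slide":[-0.08,-0.185,0.626],"angular":[0,0,0],"claw":-1},{"slide":[-0.08,-0.185,0.626],"angular":[0,0,0],"claw":-1},{"slide":[-0.08,-0.185,0.626],"angular":[0,0,0],"claw":-1}]'; python3 place.py 0.15; python3 c.py top t3; python3 c.py scene s3
python3 - <<'E'
import cv2,numpy as np
a=cv2.imread('pics/s3.png')[90:260,180:400];b=cv2.imread('pics/t3.png')[110:240,180:340]
a=cv2.resize(a,None,fx=2,fy=2);b=cv2.resize(b,(340*160//130*0+418,340));cv2.imwrite('pics/c3.png',np.hstack([a,b])[:, :800])
E
```

```text
time: 10.45
position: [0.5911, -0.0097, 0.1961]
tool_rot: [-1.945, -1.165, -1.231]
ft_force: [-0.6, -0.0, -2.6]
grip_width: 0.533
grip_force: 30.0
mid in tool [-0.005   0.     -0.0072] axis [-0.9047  0.      0.4261] now axis [-0.0032  0.0018 -1.    ] mouth [ 0.5868 -0.0173  0.1496]
t 10.45 slide [-0.     0.004 -0.004] ang [-0.003 -0.    -0.006] pos [ 0.5911 -0.0097  0.1961] q [ 0.05  0.36  0.56  2.   -1.33  1.47  0.75] F [-0.6 -0.  -2.6] w 0.533 30.0
0 0.64 [244.2, 172.7, 17.0, 19.5] [ 0.58183925 -0.01991163  0.23790721] [[0.563, -0.04, 0.183], [0.606, 0.002, 0.247]]
0 0.61 [290.0, 144.7, 14.6, 43.8] [ 0.605794   -0.02563106  0.23537992] [[0.573, -0.072, 0.152], [0.616, -0.001, 0.253]]
```

View pics/c3.png

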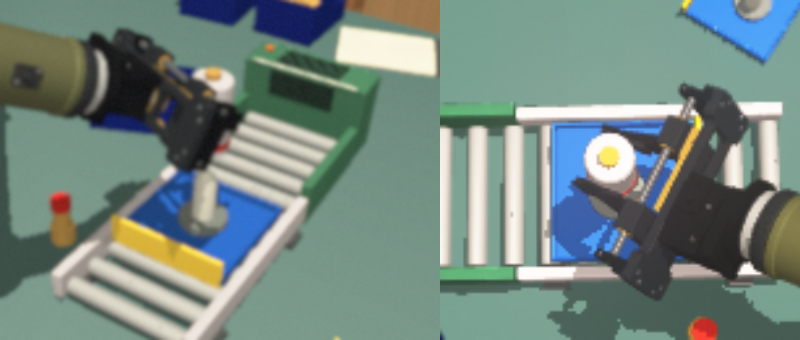

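```bash
python3 -m inch '[{"slide":[-0.036,0.004,0.017],"angular":[0,0,0],"claw":-1},{"slide":[-0.072,0.004,0.034],"angular":[0,0,0],"claw":-1},{"slide":[-0.108,0.004,0.051],"angular":[0,0,0],"claw":-1},{"slide":[-0.145,0.004,0.068],"angular":[0,0,0],"claw":-1},{"slide":[-0.18,0.004,0.085],"angular":[0,0,0],"claw":-1},{"slide":[-0.18,0.004,0.085],"angular":[0,0,0],"claw":-1}]'; python3 place.py 0.06
```

```text
time: 11.25
position: [0.5908, -0.0104, 0.1435]
tool_rot: [-1.947, -1.161, -1.227]
ft_force: [-0.4, -0.8, -2.0]
grip_width: 0.53
grip_force: 30.0
mid in tool [-0.005   0.     -0.0072] axis [-0.9047  0.      0.4261] now axis [-0.0073  0.0027 -1.    ] mouth [ 0.5864 -0.0179  0.0971]
t 11.25 slide [-0.134  0.005  0.063] ang [-0.006  0.002 -0.013] pos [ 0.5908 -0.0104  0.1435] q [ 0.07  0.46  0.54  2.02 -1.38  1.46  0.85] F [-0.4 -0.8 -2. ] w 0.53 30.0
```

Rim is past the peg's top with no contact force; continue down.

```bash
python3 -m inch '[{"slide":[-0.03,0.004,0.014],"angular":[0,0,-0.01],"claw":-1},{"slide":[-0.06,0.004,0.028],"angular":[0,0,-0.01],"claw":-1},{"slide":[-0.09,0.004,0.042],"angular":[0,0,-0.01],"claw":-1},{"slide":[-0.12,0.004,0.056],"angular":[0,0,-0.01],"claw":-1},{"slide":[-0.14,0.004,0.066],"angular":[0,0,-0.01],"claw":-1},{"slide":[-0.14,0.004,0.066],"angular":[0,0,-0.01],"claw":-1}]'; python3 place.py 0.049
```

```text
time: 11.85
position: [0.5919, -0.0109, 0.106]
tool_rot: [-1.945, -1.168, -1.232]
ft_force: [0.1, -0.2, -2.9]
grip_width: 0.534
grip_force: 30.0
mid in tool [-0.005   0.     -0.0072] axis [-0.9047  0.      0.4261] now axis [-0.0014  0.0003 -1.    ] mouth [ 0.5878 -0.0185  0.0595]
t 11.85 slide [-0.038 -0.001  0.017] ang [-0.001  0.001 -0.002] pos [ 0.5919 -0.0109  0.106 ] q [ 0.09  0.54  0.52  2.02 -1.41  1.46  0.93] F [ 0.1 -0.2 -2.9] w 0.534 30.0
```

Now slowly to contact, in small steps.

```bash
python3 -m inch '[{"slide":[-0.01,0,0.005],"angular":[0,0,0],"claw":-1},{"slide":[-0.018,0,0.0085],"angular":[0,0,0],"claw":-1},{"slide":[-0.026,0,0.012],"angular":[0,0,0],"claw":-1},{"slide":[-0.03,0,0.014],"angular":[0,0,0],"claw":-1},{"slide":[-0.033,0,0.0155],"angular":[0,0,0],"claw":-1},{"slide":[-0.033,0,0.0155],"angular":[0,0,0],"claw":-1}]'; python3 place.py 0.049
```

```text
time: 12.45
position: [0.5923, -0.0111, 0.098]
tool_rot: [-1.944, -1.169, -1.234]
ft_force: [-0.4, -0.5, -2.5]
grip_width: 0.531
grip_force: 30.0
mid in tool [-0.005   0.     -0.0072] axis [-0.9047  0.      0.4261] now axis [ 0.0004 -0.     -1.    ] mouth [ 0.5883 -0.0188  0.0515]
t 12.45 slide [-0.01  -0.003  0.003] ang [ 0.    -0.     0.001] pos [ 0.5923 -0.0111  0.098 ] q [ 0.1   0.55  0.52  2.02 -1.42  1.46  0.95] F [-0.4 -0.5 -2.5] w 0.531 30.0
```

```bash
python3 -m inch '[{"slide":[-0.004,-0.003,0.002],"angular":[0,0,0],"claw":-1},{"slide":[-0.008,-0.003,0.004],"angular":[0,0,0],"claw":-1},{"slide":[-0.011,-0.003,0.005],"angular":[0,0,0],"claw":-1},{"slide":[-0.011,-0.003,0.005],"angular":[0,0,0],"claw":-1},{"slide":[-0.011,-0.003,0.005],"angular":[0,0,0],"claw":-1}]'; python3 place.py 0.049
```

```text
time: 12.95
position: [0.5922, -0.0105, 0.0974]
tool_rot: [-1.94, -1.169, -1.238]
ft_force: [-1.4, -2.2, 4.7]
grip_width: 0.535
grip_force: 30.0
mid in tool [-0.005   0.     -0.0072] axis [-0.9047  0.      0.4261] now axis [ 0.0036  0.0032 -1.    ] mouth [ 0.5883 -0.0181  0.0509]
t 12.95 slide [-0.008 -0.001  0.001] ang [ 0.001 -0.009  0.003] pos [ 0.5922 -0.0105  0.0974] q [ 0.1   0.56  0.51  2.02 -1.43  1.46  0.96] F [-1.4 -2.2  4.7] w 0.535 30.0
```

```bash
python3 -m inch '[{"slide":[0,0,0],"angular":[0,0,0],"claw":-0.2},{"slide":[0,0,0],"angular":[0,0,0],"claw":0.2},{"slide":[0,0,0],"angular":[0,0,0],"claw":0.7},{"slide":[0,0,0],"angular":[0,0,0],"claw":0.7},{"slide":[0,0,0],"angular":[0,0,0],"claw":0.7},{"slide":[0,0,0],"angular":[0,0,0],"claw":0.7}]'; python3 go.py 0.56 -0.2 0.3 -28; python3 c.py scene s4
```

```text
time: 13.55
position: [0.5916, -0.0107, 0.0948]
tool_rot: [-1.944, -1.169, -1.233]
ft_force: [0.3, 0.5, -0.2]
grip_width: 0.82
grip_force: 0.0
t 13.55 slide [ 0.432  0.244 -1.008] ang [-1.000e-03 -2.159e+00  1.000e-03] pos [ 0.5916 -0.0107  0.0948] q [ 0.1   0.56  0.51  2.02 -1.42  1.46  0.96] F [ 0.3  0.5 -0.2] w 0.82 0.0
0 0.8 [285.4, 177.6, 20.4, 36.0] [ 0.59810321 -0.02357816  0.13748383] [[0.552, -0.04, 0.028], [0.614, 0.108, 0.146]]
```

```bash
python3 -m inch '[{"slide":[0,0,-0.07],"angular":[0,0,0],"claw":0.7},{"slide":[0,0,-0.14],"angular":[0,0,0],"claw":0.7},{"slide":[0,0,-0.22],"angular":[0,0,0],"claw":0.7},{"slide":[0,0,-0.3],"angular":[0,0,0],"claw":0.7},{"slide":[0,0,-0.4],"angular":[0,0,0],"claw":0.7},{"slide":[0.1,0,-0.5],"angular":[0,0,0],"claw":0.7},{"slide":[0.2,0,-0.6],"angular":[0,0,0],"claw":0.7},{"slide":[0.2,0,-0.6],"angular":[0,0,0],"claw":0.7}]'; python3 go.py 0.58 -0.25 0.3 0; python3 c.py scene s5; python3 c.py top t5;  python3 - <<'E'
import cv2,numpy as np
a=cv2.imread('pics/s5.png')[90:260,180:400];b=cv2.imread('pics/t5.png')[110:240,180:340]
a=cv2.resize(a,None,fx=1.8,fy=1.8);b=cv2.resize(b,(376,306));cv2.imwrite('pics/c5.png',np.hstack([a,b]))
E
```

```text
time: 14.45
position: [0.5383, -0.1169, 0.2092]
tool_rot: [-1.949, -1.172, -1.243]
ft_force: [0.5, -0.0, 0.5]
grip_width: 0.849
grip_force: 0.0
t 14.45 slide [ 0.159  0.402 -0.506] ang [ 0.547 -2.109 -0.83 ] pos [ 0.5383 -0.1169  0.2092] q [ 0.21  0.41  0.65  1.93 -1.22  1.65  0.83] F [ 0.5 -0.   0.5] w 0.849 0.0
0 0.8 [285.2, 179.9, 24.1, 41.9] [ 0.59790442 -0.03526241  0.10722182] [[0.571, -0.043, 0.051], [0.613, -0.003, 0.145]]
0 0.72 [246.7, 181.8, 20.4, 24.3] [ 0.58125331 -0.01975199  0.13864215] [[0.564, -0.042, 0.066], [0.607, 0.002, 0.148]]
```

View pics/c5.png

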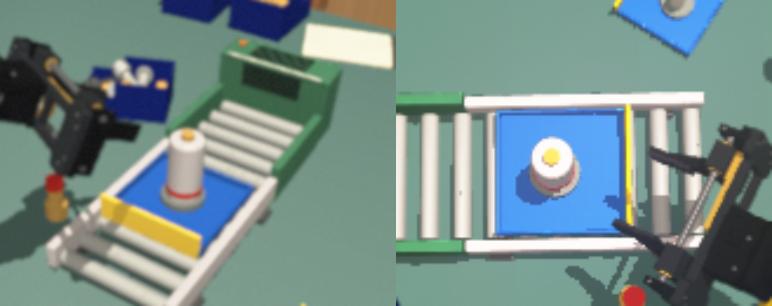

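```bash
python3 -m inch '[{"slide":[0.05,0.1,-0.15],"angular":[0,-0.25,0],"claw":-1},{"slide":[0.1,0.2,-0.3],"angular":[0,-0.5,0],"claw":-1},{"slide":[0.15,0.3,-0.45],"angular":[0,-0.75,0],"claw":-1},{"slide":[0.16,0.4,-0.5],"angular":[0,-1,0],"claw":-1},{"slide":[0.16,0.4,-0.5],"angular":[0,-1,0],"claw":-1},{"slide":[0.16,0.4,-0.5],"angular":[0,-1,0],"claw":-1},{"slide":[0.16,0.4,-0.5],"angular":[0,-1,0],"claw":-1}]'; python3 go.py 0.5865 -0.22 0.3 0
```

```text
time: 15.35
position: [0.5798, -0.2428, 0.291]
tool_rot: [-2.343, -1.405, -0.731]
ft_force: [-0.1, 0.3, 0.0]
grip_width: 0.305
grip_force: 0.0
t 15.35 slide [ 0.097 -0.019  0.024] ang [ 0.275 -1.14  -0.907] pos [ 0.5798 -0.2428  0.291 ] q [ 0.09  0.38  0.77  1.5  -0.82  1.62  0.43] F [-0.1  0.3  0. ] w 0.305 0.0
```

```bash
python3 -m inch '[{"slide":[0,0,0],"angular":[0.05,-0.2,-0.17],"claw":-1},{"slide":[0,0,0],"angular":[0.1,-0.4,-0.33],"claw":-1},{"slide":[0.05,0,0],"angular":[0.15,-0.6,-0.5],"claw":-1},{"slide":[0.09,0,0.02],"angular":[0.2,-0.8,-0.67],"claw":-1},{"slide":[0.09,0,0.02],"angular":[0.24,-1,-0.8],"claw":-1},{"slide":[0.09,0,0.02],"angular":[0.24,-1,-0.8],"claw":-1},{"slide":[0.09,0,0.02],"angular":[0.24,-1,-0.8],"claw":-1}]'; python3 go.py 0.5865 -0.19 0.062 0
```

```text
time: 16.05
position: [0.5899, -0.2244, 0.3007]
tool_rot: [-2.256, -2.13, -0.102]
ft_force: [-0.9, -0.9, 0.4]
grip_width: 0.007
grip_force: 0.0
t 16.05 slide [ 0.066 -0.039  0.962] ang [ 0.039 -0.139 -0.11 ] pos [ 0.5899 -0.2244  0.3007] q [-0.23  0.32  0.76  1.42 -0.29  1.51  0.48] F [-0.9 -0.9  0.4] w 0.007 0.0
```

```bash
python3 -m inch '[{"slide":[0.07,-0.04,0.1],"angular":[0.04,-0.14,-0.11],"claw":-1},{"slide":[0.07,-0.04,0.25],"angular":[0.04,-0.14,-0.11],"claw":-1},{"slide":[0.07,-0.04,0.4],"angular":[0.04,-0.14,-0.11],"claw":-1},{"slide":[0.07,-0.04,0.55],"angular":[0.04,-0.14,-0.11],"claw":-1},{"slide":[0.07,-0.04,0.7],"angular":[0.04,-0.14,-0.11],"claw":-1},{"slide":[0.07,-0.04,0.85],"angular":[0.04,-0.14,-0.11],"claw":-1},{"slide":[0.07,-0.04,0.92],"angular":[0.04,-0.14,-0.11],"claw":-1},{"slide":[0.07,-0.04,0.96],"angular":[0.04,-0.14,-0.11],"claw":-1},{"slide":[0.07,-0.04,0.96],"angular":[0.04,-0.14,-0.11],"claw":-1}]'; python3 go.py 0.5865 -0.118 0.06 0
```

```text
time: 16.95
position: [0.5871, -0.1914, 0.0633]
tool_rot: [2.221, 2.219, -0.003]
ft_force: [0.1, -0.3, -0.1]
grip_width: 0.006
grip_force: 0.0
t 16.95 slide [ 0.294 -0.003  0.012] ang [ 0.001  0.006 -0.002] pos [ 0.5871 -0.1914  0.0633] q [-0.28  0.46  0.68  1.74 -0.32  1.06  0.52] F [ 0.1 -0.3 -0.1] w 0.006 0.0
```

```bash
python3 -m inch '[{"slide":[0.06,0,0.01],"angular":[0,0,0],"claw":-1},{"slide":[0.12,0,0.01],"angular":[0,0,0],"claw":-1},{"slide":[0.18,0,0.01],"angular":[0,0,0],"claw":-1},{"slide":[0.23,0,0.01],"angular":[0,0,0],"claw":-1},{"slide":[0.26,0,0.01],"angular":[0,0,0],"claw":-1},{"slide":[0.275,0,0.01],"angular":[0,0,0],"claw":-1},{"slide":[0.285,0,0.01],"angular":[0,0,0],"claw":-1},{"slide":[0.295,0,0.01],"angular":[0,0,0],"claw":-1},{"slide":[0.305,0,0.01],"angular":[0,0,0],"claw":-1},{"slide":[0.315,0,0.01],"angular":[0,0,0],"claw":-1}]'; python3 go.py 0.5865 0.088 0.06 0
```

```text
time: 17.95
position: [0.5881, -0.112, 0.0614]
tool_rot: [2.217, 2.219, -0.002]
ft_force: [0.5, -2.1, 0.7]
grip_width: 0.004
grip_force: 0.8
t 17.95 slide [ 0.8   -0.006  0.002] ang [0.005 0.008 0.002] pos [ 0.5881 -0.112   0.0614] q [-0.41  0.41  0.67  1.79 -0.29  1.03  0.37] F [ 0.5 -2.1  0.7] w 0.004 0.8
```

```bash
python3 -m inch '[{"slide":[0.015,0,0],"angular":[0,0,0],"claw":-1},{"slide":[0.035,0,0],"angular":[0,0,0],"claw":-1},{"slide":[0.055,0,0],"angular":[0,0,0],"claw":-1},{"slide":[0.08,0,0],"angular":[0,0,0],"claw":-1},{"slide":[0.105,0,0],"angular":[0,0,0],"claw":-1},{"slide":[0.13,0,0],"angular":[0,0,0],"claw":-1},{"slide":[0.155,0,0],"angular":[0,0,0],"claw":-1},{"slide":[0.18,0,0],"angular":[0,0,0],"claw":-1},{"slide":[0.2,0,0],"angular":[0,0,0],"claw":-1},{"slide":[0.22,0,0],"angular":[0,0,0],"claw":-1}]'; python3 go.py 0.5865 0.088 0.06 0
```

```text
time: 18.95
position: [0.5879, -0.0558, 0.0609]
tool_rot: [2.216, 2.221, -0.002]
ft_force: [0.9, -1.8, 1.3]
grip_width: 0.005
grip_force: 0.8
t 18.95 slide [ 0.575 -0.004  0.002] ang [0.004 0.007 0.004] pos [ 0.5879 -0.0558  0.0609] q [-0.5   0.39  0.66  1.81 -0.27  1.02  0.27] F [ 0.9 -1.8  1.3] w 0.005 0.8
```

Contact is steady at about 2 N; keep pushing.

```bash
python3 -m inch '[{"slide":[0.02,0,0],"angular":[0,0,0],"claw":-1},{"slide":[0.04,0,0],"angular":[0,0,0],"claw":-1},{"slide":[0.065,0,0],"angular":[0,0,0],"claw":-1},{"slide":[0.09,0,0],"angular":[0,0,0],"claw":-1},{"slide":[0.115,0,0],"angular":[0,0,0],"claw":-1},{"slide":[0.14,0,0],"angular":[0,0,0],"claw":-1},{"slide":[0.165,0,0],"angular":[0,0,0],"claw":-1},{"slide":[0.19,0,0],"angular":[0,0,0],"claw":-1},{"slide":[0.215,0,0],"angular":[0,0,0],"claw":-1},{"slide":[0.24,0,0],"angular":[0,0,0],"claw":-1}]'; python3 go.py 0.5865 0.088 0.06 0
```

```text
time: 19.95
position: [0.5878, 0.004, 0.0608]
tool_rot: [2.216, 2.221, -0.002]
ft_force: [1.2, -1.8, -0.2]
grip_width: 0.008
grip_force: 0.9
t 19.95 slide [ 0.336 -0.004  0.002] ang [0.004 0.007 0.004] pos [0.5878 0.004  0.0608] q [-0.59  0.38  0.64  1.82 -0.26  1.02  0.16] F [ 1.2 -1.8 -0.2] w 0.008 0.9
```

```bash
python3 -m inch '[{"slide":[0.02,0,0],"angular":[0,0,0],"claw":-1},{"slide":[0.045,0,0],"angular":[0,0,0],"claw":-1},{"slide":[0.07,0,0],"angular":[0,0,0],"claw":-1},{"slide":[0.095,0,0],"angular":[0,0,0],"claw":-1},{"slide":[0.12,0,0],"angular":[0,0,0],"claw":-1},{"slide":[0.145,0,0],"angular":[0,0,0],"claw":-1},{"slide":[0.17,0,0],"angular":[0,0,0],"claw":-1},{"slide":[0.19,0,0],"angular":[0,0,0],"claw":-1},{"slide":[0.21,0,0],"angular":[0,0,0],"claw":-1},{"slide":[0.23,0,0],"angular":[0,0,0],"claw":-1}]'; python3 go.py 0.5865 0.088 0.06 0
```

```text
time: 20.95
position: [0.5876, 0.0615, 0.0606]
tool_rot: [2.217, 2.221, -0.002]
ft_force: [1.6, -1.4, 1.3]
grip_width: 0.008
grip_force: 0.8
t 20.95 slide [ 0.106 -0.004  0.002] ang [0.004 0.007 0.004] pos [0.5876 0.0615 0.0606] q [-0.67  0.39  0.62  1.81 -0.26  1.02  0.05] F [ 1.6 -1.4  1.3] w 0.008 0.8
```

```bash
python3 -m inch '[{"slide":[0.018,0,0],"angular":[0,0,0],"claw":-1},{"slide":[0.034,0,0],"angular":[0,0,0],"claw":-1},{"slide":[0.048,0,0],"angular":[0,0,0],"claw":-1},{"slide":[0.06,0,0],"angular":[0,0,0],"claw":-1},{"slide":[0.072,0,0],"angular":[0,0,0],"claw":-1},{"slide":[0.084,0,0],"angular":[0,0,0],"claw":-1},{"slide":[0.092,0,0],"angular":[0,0,0],"claw":-1},{"slide":[0.1,0,0],"angular":[0,0,0],"claw":-1},{"slide":[0.1,0,0],"angular":[0,0,0],"claw":-1}]'; python3 go.py 0.5865 0.088 0.06 0
```

```text
time: 21.85
position: [0.5875, 0.0866, 0.0604]
tool_rot: [2.216, 2.221, -0.002]
ft_force: [0.6, -0.4, 0.0]
grip_width: 0.008
grip_force: 0.3
t 21.85 slide [ 0.006 -0.004  0.002] ang [0.003 0.006 0.004] pos [0.5875 0.0866 0.0604] q [-0.7   0.39  0.61  1.8  -0.26  1.02  0.01] F [ 0.6 -0.4  0. ] w 0.008 0.3
```

```bash
python3 -m inch '[{"slide":[0.008,0,0],"angular":[0,0,0],"claw":-1},{"slide":[0.016,0,0],"angular":[0,0,0],"claw":-1},{"slide":[0.024,0,0],"angular":[0,0,0],"claw":-1},{"slide":[0.03,0,0],"angular":[0,0,0],"claw":-1},{"slide":[0.03,0,0],"angular":[0,0,0],"claw":-1}]'; python3 go.py 0.5865 0.088 0.06 0
```

```text
time: 22.35
position: [0.5886, 0.0874, 0.0605]
tool_rot: [2.216, 2.212, -0.008]
ft_force: [2.7, -12.2, -1.2]
grip_width: 0.003
grip_force: 5.6
t 22.35 slide [ 0.003 -0.009  0.002] ang [ 0.007  0.021 -0.004] pos [0.5886 0.0874 0.0605] q [-0.71  0.39  0.61  1.8  -0.25  1.02 -0.  ] F [  2.7 -12.2  -1.2] w 0.003 5.6
```

```bash
python3 -m inch '[{"slide":[-0.02,0,0],"angular":[0,0,0],"claw":-1},{"slide":[-0.08,0,0],"angular":[0,0,0],"claw":-1},{"slide":[-0.16,0,0],"angular":[0,0,0],"claw":-1},{"slide":[-0.28,0,0],"angular":[0,0,0],"claw":-1},{"slide":[-0.35,0,-0.1],"angular":[0,0,0],"claw":-1},{"slide":[-0.4,0,-0.3],"angular":[0,0,0],"claw":-1},{"slide":[-0.4,0,-0.5],"angular":[0,0,0],"claw":-1},{"slide":[-0.4,0,-0.8],"angular":[0,0,0],"claw":-1},{"slide":[-0.4,0,-1],"angular":[0,0,0],"claw":-1},{"slide":[-0.4,0,-1],"angular":[0,0,0],"claw":-1}]'; python3 go.py 0.5865 0.088 0.06 0; python3 c.py scene s6; python3 c.py top t6;python3 b.py w6 tray;  python3 - <<'E'
import cv2,numpy as np
a=cv2.imread('pics/s6.png')[60:260,180:400];b=cv2.imread('pics/t6.png')[110:240,100:260];c=cv2.imread('pics/w6.png')
a=cv2.resize(a,(330,300));b=cv2.resize(b,(369,300));c=cv2.resize(c,(369,277))
cv2.imwrite('pics/c6.png',np.vstack([np.hstack([a,b]),np.hstack([c,np.zeros((277,330,3),np.uint8)])]))
E
```

```text
time: 23.35
position: [0.5882, -0.0056, 0.3156]
tool_rot: [2.214, 2.22, 0.007]
ft_force: [0.3, -0.6, -0.7]
grip_width: 0.006
grip_force: 0.0
t 23.35 slide [ 0.376 -0.014  1.022] ang [0.015 0.002 0.005] pos [ 0.5882 -0.0056  0.3156] q [-0.65  0.18  0.71  1.51 -0.11  1.49  0.06] F [ 0.3 -0.6 -0.7] w 0.006 0.0
0 0.66 [320.8, 144.3, 18.2, 33.1] [0.59863084 0.16907736 0.10642451] [[0.575, 0.162, 0.053], [0.614, 0.193, 0.143]]
0 0.8 [168.4, 183.6, 20.5, 15.9] [0.58370186 0.18150158 0.13784403] [[0.566, 0.166, 0.061], [0.608, 0.207, 0.149]]
tray 0 0.82 [ 77. 306.  98.  39.] [ 0.2911 -0.2446  0.0088] [ 0.2067 -0.3     0.0063] [ 0.3807 -0.2035  0.0518]
tray 1 0.75 [408. 256.  72.  84.] [ 0.8195 -0.1456  0.0049] [ 0.7792 -0.2381  0.0027] [ 0.8753 -0.1006  0.0272]
```

View pics/c6.png

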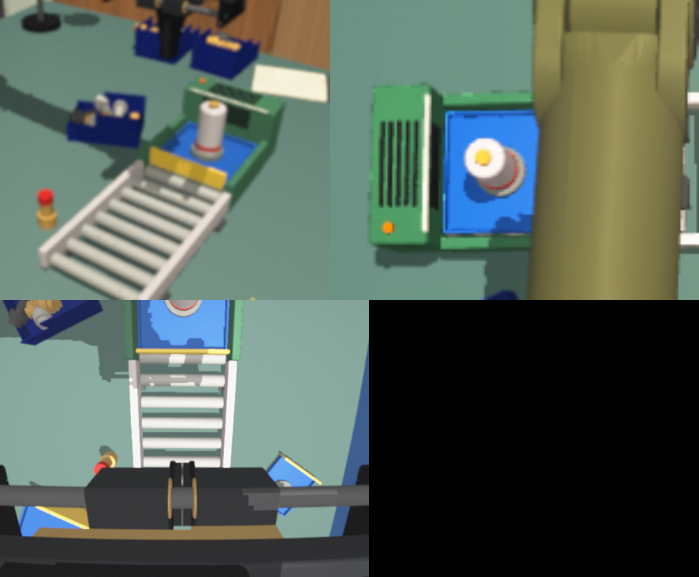

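```bash
python3 - <<'E'
from h import *
np.set_printoptions(precision=3,suppress=True)
for n,d in (('t6',0),('s6',0)):
    im=dict(np.load(f'pics/{n}.npz',allow_pickle=True)); v,u=np.nonzero(im['depth']>0); P=world(im,np.c_[u,v])
    k=(abs(P[:,0]-.545)<.006)&(P[:,1]>.2)&(P[:,1]<.3); Q=P[k]; Q=Q[np.argsort(Q[:,1])]; print(n); 
    for y in np.arange(.22,.275,.004):
        q=Q[(Q[:,1]>=y)&(Q[:,1]<y+.004)]
        if len(q): print(round(y,3),len(q),np.round(q[:,2].min(),3),np.round(np.median(q[:,2]),3),np.round(q[:,2].max(),3))
E
python3 fit.py w6 | grep yellow; python3 -c "
from h import *
im=dict(np.load('pics/w6.npz',allow_pickle=True));v,u=np.nonzero(im['depth']>0);P=world(im,np.c_[u,v]);C=im['color'][v,u].astype(int)
k=(C[:,0]>170)&(C[:,2]<100)&(C[:,1]>110)&(P[:,1]>.05)&(P[:,1]<.15)&(P[:,2]>.05)&(abs(P[:,0]-.587)<.09);Q=P[k];print(len(Q),np.percentile(Q,[3,50,97],axis=0).round(4),np.polyfit(Q[:,0],Q[:,1],1))"
```

```text
t6
0.22 4 0.038 0.04 0.041
0.224 6 0.036 0.038 0.04
0.228 7 0.034 0.041 0.044
0.232 5 0.036 0.04 0.042
0.236 6 0.038 0.039 0.041
0.24 4 0.034 0.037 0.041
0.244 7 0.038 0.04 0.041
0.248 5 0.034 0.038 0.039
0.252 12 0.032 0.046 0.106
0.256 32 0.048 0.088 0.125
0.26 8 0.12 0.121 0.123
0.264 5 0.116 0.12 0.126
0.268 7 0.116 0.12 0.122
0.272 5 0.119 0.122 0.124
s6
0.22 5 0.036 0.036 0.037
0.224 1 0.037 0.037 0.037
0.228 4 0.036 0.037 0.037
0.232 1 0.036 0.036 0.036
0.236 4 0.034 0.037 0.038
0.248 2 0.035 0.036 0.037
0.252 7 0.105 0.108 0.113
0.256 12 0.098 0.113 0.118
0.26 3 0.115 0.119 0.119
0.264 1 0.119 0.119 0.119
0.268 5 0.116 0.117 0.118
0.272 1 0.119 0.119 0.119
269 [[0.517  0.0992 0.0539]
 [0.5709 0.1001 0.0696]
 [0.6396 0.1014 0.0721]] [-0.0125682   0.10730428]
```

```bash
python3 -c "
from bench import ctrl
print(ctrl.close_job())"
```

```text
the job is handed in; nothing more can be done
None
```

The bowl is mouth down on the peg with its rim on the collar, and the tray is home against the dryer to within the cameras' accuracy (about 2 mm). The other parts were left alone, and I handed the job in at about 24 s of the 61 s limit.

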